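# Slide the left- and right-hand easel brackets off their covered rails

### The job

Two mirror-image easel brackets are held captive in the slotted rails of the rail board, so they can only come out sideways through the open rail ends. Slide the left-hand bracket (its arm is at its left end, seen from the robot) out of the left end of its rail so that it rests in the left tray, and the right-hand one out of the right end into the right tray, each wholly clear of the rail. Keep the brackets low on the board, do not lift them up, and leave the other things on the table where they are.

Things in the scene. Friction and masses are not known exactly. Their poses are not given: they have to be found in the camera images.
- rails: Plywood board 250 (x) x 450 (y) x 12 mm, fixed to the table. Origin: centre of its underside. x runs across the rails, away from the robot; y along them, to the robot's left; z up. Yaw varies within 0.25 rad. Two rails along y at x = -55 and +55 mm, a tray at each end. One bracket stands in each rail, either one in either rail.
- near_rail (a point): Aluminium C-channel along the board's y, 200 mm long, 32 mm wide, open at both ends (board y = -100 and +100 mm). This point: its middle, on the centre line, level with its lips' tops, 29 mm above the table. Channel floor 14 mm above the table, 26 mm wide, 12 mm high inside, roofed by 3 mm thick lips with a 12 mm slot between them. Board axes.
- far_rail (a point): The same rail, 110 mm farther from the robot: this point is its middle, on the centre line, level with its lips' tops. Board axes.
- left_tray (a point): Centre of the left tray's floor, 12 mm above the table, board axes. The tray is 111 mm (y, board y = 106 to 217 mm) by 234 mm (x, -117 to 117 mm). Rims 8 mm thick, tops 28 mm above the table, on the three outer sides; towards the rails only a strip 24 mm high (above the table) between them. Rail floors lie 2 mm above the tray floor.
- right_tray (a point): Centre of the right tray's floor: mirror image of the left tray, at board y = -106 to -217 mm.
- left_bracket_mid (a point): Dark steel bracket, 110 to 220 g; point at its centre, 17 mm above its underside, board axes. Foot 22 (x) x 60 (y) x 10 mm under the lips, 2 mm play, slides easily. Above the slot a bar 16 (x) x 60 (y) mm, 32 to 48 mm above the table. At the bar's left (+y) end a 14 mm wide arm points to -x, reaching 49 mm from centre, tip turned up to 48 mm. Bar's right end is flat and free.
- right_bracket_mid (a point): Right-hand bracket, mirror image of the left-hand one: the same sizes and the same reference point, but its arm (also pointing to -x) is at the bar's right (-y) end; the flat left end of the bar is free to be pushed.
- hex_key: Loose steel L-shaped key 85 mm long, 5 mm thick, lying on the board between the two rails; origin at the middle of its long leg. Leave alone.
- screwdriver: Loose screwdriver lying on the table beyond the rail board. Leave alone.
- paint_bottle: Yellow paint bottle 54 mm wide, 150 mm high, standing left of the board; origin under its centre. Leave alone.
- paint_jar: Blue paint jar 64 mm wide, 75 mm high, standing right of the board; origin under its centre. Leave alone.
- tape_roll: Green tape roll 100 mm wide, 25 mm high, lying right of the board; origin under its centre. Leave alone.
- brush_pot: Steel pot 76 mm wide with brushes, about 240 mm high, standing left of the board; origin under its centre. Leave alone.
Things that resemble listed ones, but are neither listed nor needed, are in the scene too. What is shaped like the part that bears right_bracket_mid but red is not meant.

How it is judged:
At the end, for the whole second after the job is handed in: Left-hand bracket at rest in the left tray and right-hand bracket at rest in the right tray: each bracket's centre more than 128 mm from the board's middle along the rails (its 60 mm foot clear of the 100 mm rail end), within the tray's rims, less than 50 mm above the table (y of left_bracket_mid in the frame of rails between 0.128 and 0.217 m and x of left_bracket_mid in the frame of rails between -0.117 and 0.117 m and height (world z) of each of left_bracket_mid, right_bracket_mid below 0.05 m and y of right_bracket_mid in the frame of rails between -0.217 and -0.128 m and x of right_bracket_mid in the frame of rails between -0.117 and 0.117 m and linear speed of each of left_bracket, right_bracket below 0.02 m/s); the robot touches nothing.
It fails at once if a bracket is lifted more than about 65 mm (height (world z) of any of left_bracket_mid, right_bracket_mid above 0.095 m).
It fails at once if another thing on the table is moved by more than 30 mm or knocked over (distance of any of hex_key, screwdriver, paint_bottle, paint_jar, tape_roll, brush_pot from where it was at the start of the episode above 0.03 m or angle between any of paint_bottle, paint_jar, brush_pot's own z axis and vertical above 0.5 rad).
It also fails if it takes over 48 s, if anything falls off the work surface, if the arm or the gripper's body presses on something with over 40 N, if the wrist force passes 120 N, or if a joint passes its speed limit or range.

### The arm

A 6-joint arm with a two-finger parallel gripper is mounted at the origin on the work surface. World frame = base frame: x ahead of the robot, y to its left, z up, the work surface at z = 0. Lengths are in m, angles in rad, forces in N, time in s.
With the tool pointing down it reaches from about 0.25 to 0.775 m from the base axis. Payload 8.9 kg.
Tool frame: the origin (TCP) lies at the very end of the fingers, on their centre line; the grasp point (between the pads) lies 19 mm behind it; z points along the fingers, x is the direction in which the jaws open and shut, and the axes are right-handed (so a half turn about z gives the same grasp; the last joint's range is limited). The gripper opens to 85 mm and grips with 20 to 120 N. Pads are 22 mm wide; open, the fingers measure 114 mm over their backs; the gripper's body (76 mm by 85 mm) begins 54 mm behind the grasp point. The pads swing forward as they close: fully open they stand 13 mm farther back than shut.
Start: joints at [1.209, 0.291, -0.153, 1.127, 0, 1.431], TCP at [0.116, 0.512, 0.231] pointing down, gripper open.
Joint ranges: [-2.52, 2.52], [-0.91, 1.74], [-1.3, 1.37], [-1.96, 2.02], [-1.52, 1.47], [-3.14, 3.14]. Speed limits (rad/s): [2.22, 2.22, 2.79, 3.14, 3.14, 3.14].

### API

Orientations are given as a rotation vector (axis times angle).
In Python, from rig import move_pose, movel, move_j, open_gripper, gripper_close, sleep, ik, get_state, capture, camera_info, PlanningError, job_done gives the robot as it stands. The module is installed in compiled form; this text tells all that it offers. Calls block until the motion is done:
- move_pose(position, orientation): joint-space move of the TCP to a pose.
- movel(position, max_speed=0.15, attitude=None, stop_force=None): straight line of the TCP; attitude=None keeps the orientation; max_speed is the mean speed in m/s. With stop_force (N) it stops when the force on the tool has changed by that much, and returns True; else False.
- move_j(angles): joint-space move.
- open_gripper() and gripper_close(grip_force=None): open the fingers fully, or close them until they stop; grip_force is the grip in N (None keeps the last).
- sleep(seconds).
- ik(position, orientation): joint angles nearest the present ones, or None.
- get_state(): the state.
- capture(name): name is "side" or "top"; returns (picture, depth): 420x560x3 uint8, red, green, blue; 420x560 float32, m along the optical axis (not along the pixel's ray), 0 where there is no reading.
- camera_info(name): a dict with "fx", "fy", "cx", "cy" (pixels), "dist" ([k1, k2, p1, p2, k3] as OpenCV has them; the pictures are not rectified), "rvec" (rotation vector, rad) and "tvec" (3), from world to camera coordinates, as OpenCV has them. Camera axes: x right, y down, z forward; pixel columns grow to the right and rows downward; lengths in m; the calibration is good to about 2 mm. A picture is of the moment at which its call begins. camera_info takes no time and is no camera call.
A pose or a line that the arm cannot do raises PlanningError and nothing moves.
- job_done(): hands the job in, once; it reports no verdict.
The state is a dict: "clock": time; "qpos": joint angles; "joint_velocities": joint speeds; "effort": joint torques, N m; "tcp_pos": TCP position; "eef_rot": TCP orientation; "wrist_force": force on the tool from outside, world axes, zero at the start; "torque": the same for the moment, N m; "gripper_width": finger opening in m.
Only numpy, scipy, OpenCV 4.12 (cv2) and the standard library are available. Lean on these libraries where they do the work, as an engineer would, in place of code of your own. Each camera call takes 0.05 s, during which the arm holds its last target.

## Working session

There is one attempt and no reset: what is moved stays moved. The work goes in short steps, each a Python script; the robot and the scene stay as the last script left them, time stands still between calls to the robot, and variables do not carry over. Pictures are saved under pics/ and viewed, and the job is handed in when it is done.

```bash
mkdir -p pics; python3 - <<'E'
from rig import *
import cv2
for n in("top","side"):
    p,d=capture(n); cv2.imwrite(f"pics/{n}0.png",cv2.cvtColor(p,cv2.COLOR_RGB2BGR)); 
    import numpy as np; np.save(f"{n}0.npy",d)
    print(camera_info(n))
print(get_state())
E
```

```text
{'fx': 502.98086541365177, 'fy': 502.98086541365177, 'cx': 286.1674971429237, 'cy': 208.93123255004645, 'dist': array([-0.09477354,  0.        ,  0.        ,  0.        ,  0.        ]), 'rvec': array([ 2.13439753, -2.18481188,  0.09981155]), 'tvec': array([0.03936271, 0.58648671, 1.20616835])}
{'fx': 385.1452196890643, 'fy': 385.1452196890643, 'cx': 282.0874870755764, 'cy': 206.68454547424594, 'dist': array([-0.05930469,  0.        ,  0.        ,  0.        ,  0.        ]), 'rvec': array([ 2.34907284, -0.83810165,  0.30809999]), 'tvec': array([-0.42208953,  0.30210989,  0.79715903])}
{'clock': 0.1, 'qpos': array([ 1.20873054e+00,  2.91239995e-01, -1.54042916e-01,  1.12671580e+00,
        1.35382084e-05,  1.43146613e+00]), 'joint_velocities': array([-0.00108914, -0.00119041,  0.0022616 ,  0.00146697, -0.00027591,
        0.00103839]), 'effort': array([ 1.85553290e-03, -5.37974846e+01,  3.31919253e+01,  9.31566028e-03,
       -2.02752126e-04,  4.56960933e-06]), 'tcp_pos': array([0.11583717, 0.51165442, 0.23078436]), 'eef_rot': array([ 2.45409568e+00,  1.96041829e+00, -1.63560169e-03]), 'wrist_force': array([-0.15477986, -0.12178002, -0.27939736]), 'torque': array([ 0.00718739, -0.04324986,  0.00365873]), 'gripper_width': 0.08531095735533625}
```

View pics/top0.png

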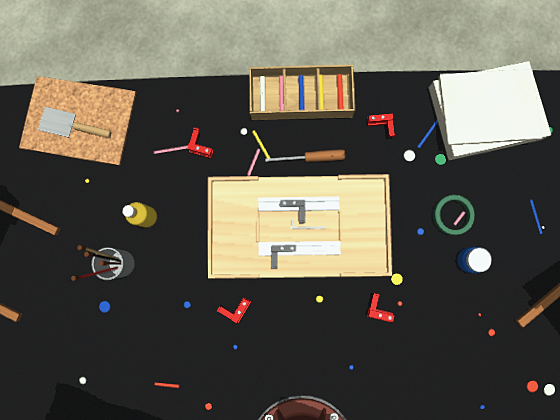

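View pics/side0.png

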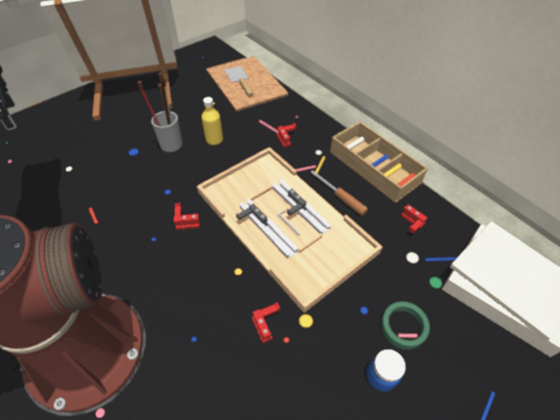

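The top view shows the board around (300,227). The near rail bracket has its arm at the left (275,257) and the far one has its arm at the right (302,213). Enlarging both.

```bash
python3 - <<'E'
import cv2
a=cv2.imread("pics/top0.png")[165:290,200:400]; cv2.imwrite("pics/t0c.png",cv2.resize(a,None,fx=4,fy=4,interpolation=cv2.INTER_CUBIC))
a=cv2.imread("pics/side0.png")[140:310,190:390]; cv2.imwrite("pics/s0c.png",cv2.resize(a,None,fx=3.5,fy=3.5,interpolation=cv2.INTER_CUBIC))
E
```

```text
(no output)
```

View pics/t0c.png

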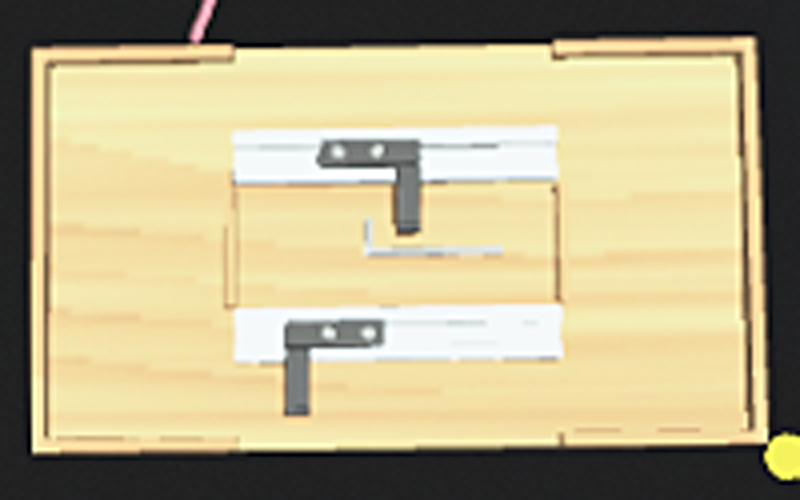

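View pics/s0c.png

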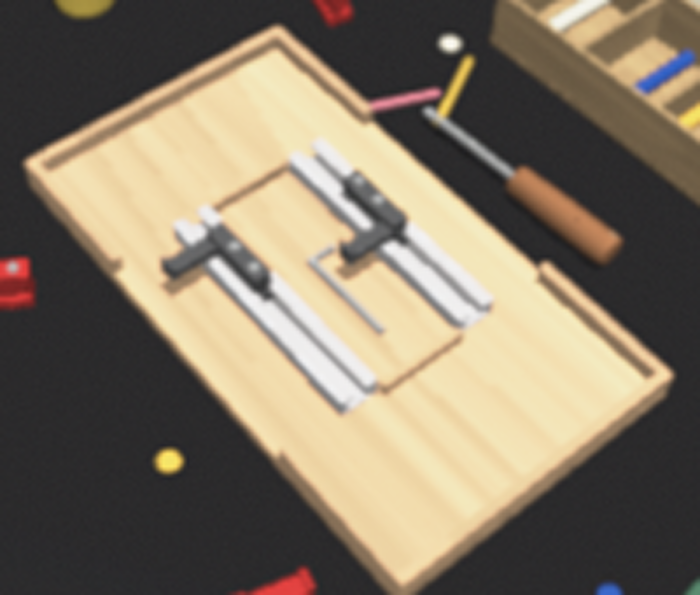

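The crop shows both brackets, their screw heads and the rail corners clearly. I'll triangulate screws, bar corners and rails, and check against the text's heights.

```bash
cat > h.py <<'E'
from rig import *
import numpy as np, cv2
def cam(n):
    c=camera_info(n); K=np.array([[c['fx'],0,c['cx']],[0,c['fy'],c['cy']],[0,0,1.]]); return K,np.array(c['dist']),cv2.Rodrigues(np.array(c['rvec']))[0],np.array(c['tvec'])
def norm(n,uv):
    K,D,R,t=cam(n); return cv2.undistortPoints(np.array(uv,float).reshape(-1,1,2),K,D).reshape(-1,2)
def onplane(n,uv,z):
    K,D,R,t=cam(n); p=norm(n,uv); d=np.c_[p,np.ones(len(p))]@R; o=-R.T@t
    return o+d*((z-o[2])/d[:,2])[:,None]
def tri(a,b):
    P=[np.c_[cam(n)[2],cam(n)[3]] for n in("top","side")]
    X=cv2.triangulatePoints(P[0],P[1],norm("top",a).T,norm("side",b).T); return (X[:3]/X[3]).T
def depthpt(n,uv,d):
    K,D,R,t=cam(n); p=norm(n,uv); z=np.array([d[int(round(v)),int(round(u))] for u,v in uv]); return (np.c_[p,np.ones(len(p))]*z[:,None]-t)@R
def proj(n,X):
    K,D,R,t=cam(n); return cv2.projectPoints(np.array(X,float),R,t,K,D)[0].reshape(-1,2)
E
python3 - <<'E'
from h import *
np.set_printoptions(precision=4,suppress=True)
T=lambda l:(np.array(l,float)+.5)/4-.5+[200,165]
rim=onplane("top",T([(33,47),(755,38),(768,443),(33,453)]),.028); print("rim",rim)
nr=onplane("top",T([(234,308),(561,304),(561,357),(234,361)]),.029);print("near",nr)
fr=onplane("top",T([(234,131),(556,126),(556,179),(234,182)]),.029);print("far",fr)
for q in(rim,nr,fr):
    print(q.mean(0), "len",np.linalg.norm(q[0]-q[1]),"yaw",[np.arctan2(-(a-b)[0],(a-b)[1]) for a,b in((q[0],q[1]),(q[3],q[2]))])
d=np.load("top0.npy")
L=T([(329,332),(368,332),(286,322),(383,320),(383,345),(286,414),(309,413)])
R=T([(338,151),(377,151),(322,142),(420,140),(318,166),(397,234),(419,232)])
print("L",onplane("top",L,.048));print("R",onplane("top",R,.048))
print("depth scr",depthpt("top",T([(329,332),(368,332),(338,151),(377,151),(297,380),(408,200),(100,300)]),d))
a=cv2.imread("pics/side0.png")[180:250,225:335]; cv2.imwrite("pics/s0d.png",cv2.resize(a,None,fx=7,fy=7,interpolation=cv2.INTER_CUBIC))
E
```

```text
rim [[ 0.6741  0.2194  0.028 ]
 [ 0.6686 -0.2306  0.028 ]
 [ 0.4184 -0.2279  0.028 ]
 [ 0.4226  0.2212  0.028 ]]
near [[ 0.5086  0.0963  0.029 ]
 [ 0.5063 -0.1041  0.029 ]
 [ 0.474  -0.103   0.029 ]
 [ 0.4762  0.0968  0.029 ]]
far [[ 0.618   0.0944  0.029 ]
 [ 0.6162 -0.1046  0.029 ]
 [ 0.5833 -0.1035  0.029 ]
 [ 0.5862  0.095   0.029 ]]
[ 0.5459 -0.0045  0.028 ] len 0.45010454805828265 yaw [np.float64(-0.012296452544828732), np.float64(-0.00924065684344272)]
[ 0.4912 -0.0035  0.029 ] len 0.20034690803167302 yaw [np.float64(-0.011257587469679612), np.float64(-0.011000268221984777)]
[ 0.6009 -0.0047  0.029 ] len 0.19909309533717442 yaw [np.float64(-0.008790155300138894), np.float64(-0.01479194107149265)]
L [[0.492  0.0379 0.048 ]
 [0.4914 0.0144 0.048 ]
 [0.4986 0.0637 0.048 ]
 [0.4984 0.0052 0.048 ]
 [0.4834 0.0056 0.048 ]
 [0.4434 0.0648 0.048 ]
 [0.4437 0.051  0.048 ]]
R [[ 0.6016  0.0301  0.048 ]
 [ 0.6011  0.0064  0.048 ]
 [ 0.6074  0.0397  0.048 ]
 [ 0.6072 -0.0199  0.048 ]
 [ 0.5928  0.0424  0.048 ]
 [ 0.5502 -0.0045  0.048 ]
 [ 0.5511 -0.0179  0.048 ]]
depth scr [[ 0.4919  0.0378  0.0512]
 [ 0.4914  0.0144  0.0477]
 [ 0.6014  0.03    0.0497]
 [ 0.6009  0.0064  0.0497]
 [ 0.4636  0.0577  0.0487]
 [ 0.5712 -0.0118  0.0425]
 [ 0.5161  0.1811  0.0118]]
```

View pics/s0d.png

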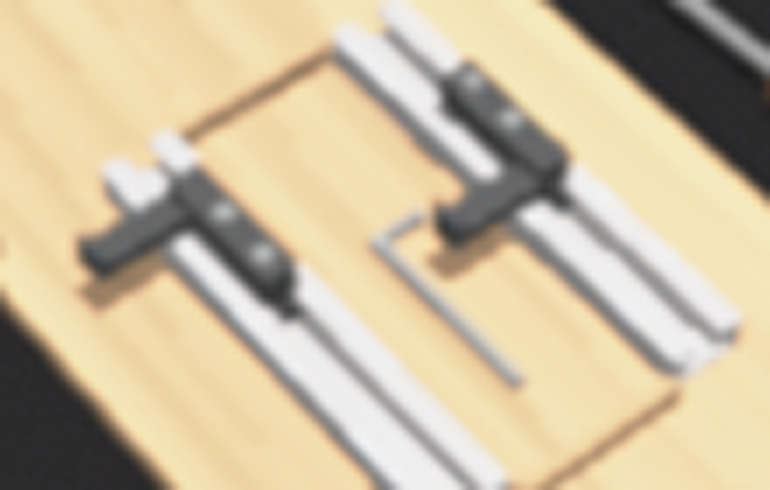

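```bash
cat >> h.py <<'E'
ORI=np.pi*np.array([np.cos(-.0055),np.sin(-.0055),0])
C=np.array([.546,-.0042]); yaw=-.011
def W(x,y,z):
    c,s=np.cos(yaw),np.sin(yaw); return [C[0]+c*x-s*y,C[1]+s*x+c*y,z]
def B(p): 
    c,s=np.cos(yaw),np.sin(yaw); q=np.array(p)[...,:2]-C; return np.c_[q@[c,s],q@[-s,c]]
E
python3 - <<'E'
from h import *
np.set_printoptions(precision=4,suppress=True)
T=lambda l:(np.array(l,float)+.5)/4-.5+[200,165]
S=lambda l:(np.array(l,float)+.5)/7-.5+[225,180]
t=tri(T([(329,332),(368,332),(338,151),(377,151)]),S([(223,213),(264,252),(472,80),(510,118)]));print(t,B(t))
# rail corner near-right/ left ends in both views: near rail far-left lip corner, far rail near-right corner
print(onplane("top",[(73,278),(113,250),(135,212)],.15))
for X,o in(([.116,.512,.36],get_state()['eef_rot']),(W(-.055,-.02,.3),ORI),(W(-.055,-.02,.035),ORI),(W(.055,.1,.036),ORI),(W(.055,-.1,.036),ORI)): print(X,ik(X,o))
E
```

```text
[[0.4924 0.0377 0.0458]
 [0.4922 0.0139 0.0468]
 [0.6028 0.0293 0.0468]
 [0.6019 0.0058 0.0469]] [[-0.054   0.0413]
 [-0.054   0.0175]
 [ 0.0564  0.0341]
 [ 0.0558  0.0106]]
[[0.4299 0.5072 0.15  ]
 [0.4913 0.4147 0.15  ]
 [0.5758 0.3648 0.15  ]]
[0.116, 0.512, 0.36] [1.2087 0.2591 0.1377 1.4507 0.     1.4314]
[np.float64(0.4907833319030877), np.float64(-0.023593802212960303), 0.3] [-0.197   0.1968 -0.0973  1.2768 -0.      1.3848]
[np.float64(0.4907833319030877), np.float64(-0.023593802212960303), 0.035] [-0.197   0.4368 -0.523   0.611  -0.      1.3848]
[np.float64(0.602096650350353), np.float64(0.09518896226176345), 0.036] [ 0.0369  0.6143 -0.1865  0.77   -0.      1.6187]
[np.float64(0.5998966947167513), np.float64(-0.1047989378602444), 0.036] [-0.2929  0.6133 -0.1883  0.7691 -0.      1.2889]
```

```bash
python3 - <<'E'
from h import *
s=get_state()
movel([s['tcp_pos'][0],s['tcp_pos'][1],.36],max_speed=.25)
gripper_close()
move_pose(W(-.055,-.022,.30),ORI)
movel(W(-.055,-.022,.07),max_speed=.2)
print(movel(W(-.055,-.022,.037),max_speed=.06,stop_force=12))
s=get_state();print(s['clock'],s['tcp_pos'],s['wrist_force'],s['gripper_width'])
p,d=capture("top");cv2.imwrite("pics/t1.png",cv2.resize(cv2.cvtColor(p,4)[165:290,200:400],None,fx=4,fy=4,interpolation=2))
p,d=capture("side");cv2.imwrite("pics/s1.png",cv2.resize(cv2.cvtColor(p,4)[120:310,150:390],None,fx=3,fy=3,interpolation=2))
E
```

```text
False
5.875 [ 0.49075614 -0.02561019  0.03691979] [ 0.10530111 -0.18767254 -0.18206799] 5.516687763046089e-05
```

View pics/s1.png

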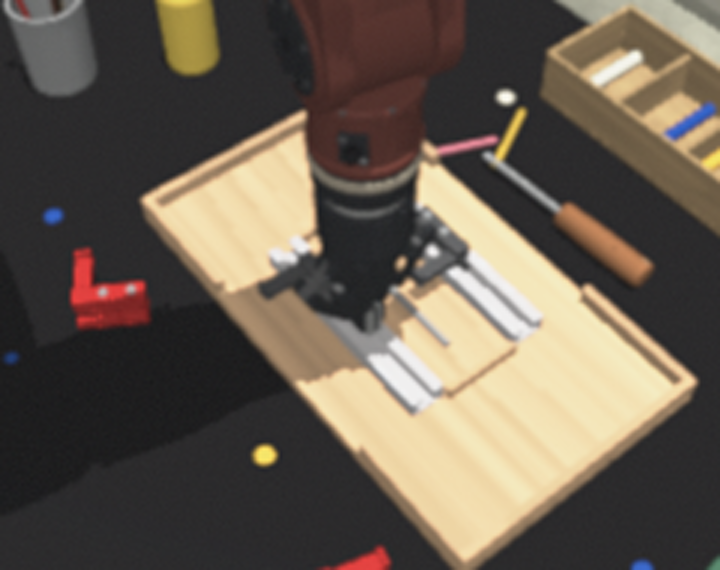

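The fingertip stands in the near rail, at about (372,318), to the right of the left bracket's flat end and clear of the hex key. Now the push.

```bash
python3 - <<'E'
from h import *
print(movel(W(-.055,.111,.037),max_speed=.05,stop_force=20))
s=get_state();print(s['clock'],s['tcp_pos'],B([s['tcp_pos']]),s['wrist_force'])
p,d=capture("top");cv2.imwrite("pics/t2.png",cv2.resize(cv2.cvtColor(p,4)[165:290,200:400],None,fx=4,fy=4,interpolation=2))
p,d=capture("side");cv2.imwrite("pics/s2.png",cv2.resize(cv2.cvtColor(p,4)[120:310,150:390],None,fx=3,fy=3,interpolation=2))
E
```

```text
False
8.7833 [0.492244   0.10732729 0.03701267] [[-0.05497952  0.11092924]] [ 0.86933159 -0.66518371 -0.16698954]
```

View pics/s2.png

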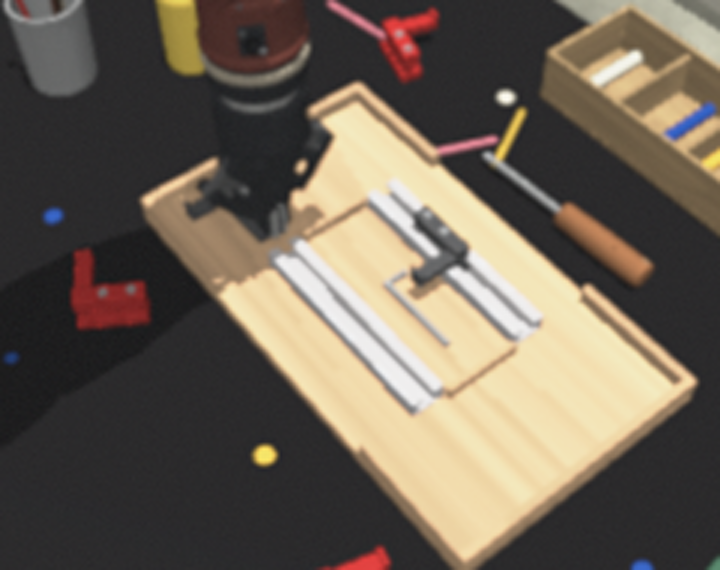

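View pics/t2.png

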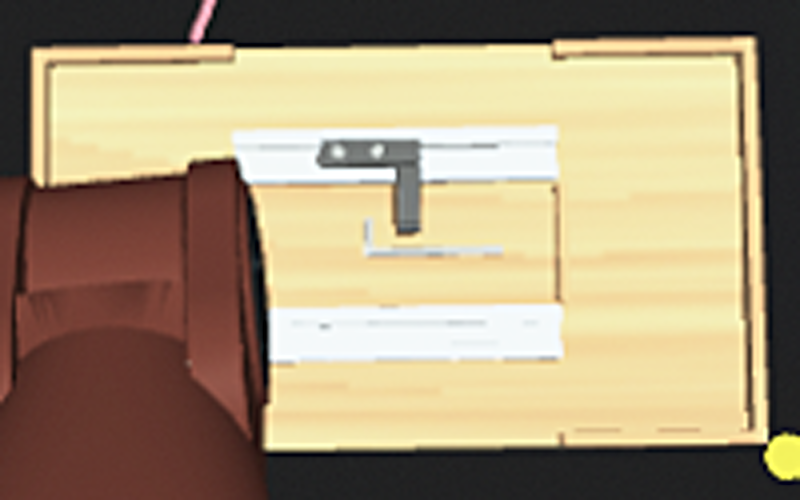

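The near rail is empty, and the left bracket is in the left tray, partly hidden by the gripper at about (210,200). Backing off, then going to the far rail.

```bash
python3 - <<'E'
from h import *
movel(W(-.055,.095,.037),max_speed=.08)
movel(W(-.055,.095,.12),max_speed=.2)
movel(W(.055,.076,.12),max_speed=.2)
movel(W(.055,.076,.07),max_speed=.15)
print(movel(W(.055,.076,.037),max_speed=.06,stop_force=12))
print(movel(W(.055,-.111,.037),max_speed=.05,stop_force=20))
s=get_state();print(s['clock'],s['tcp_pos'],B([s['tcp_pos']]),s['wrist_force'])
movel(W(.055,-.095,.037),max_speed=.08)
movel(W(.055,-.095,.12),max_speed=.2)
movel(W(-.12,-.03,.3),max_speed=.25)
move_pose([.3,-.3,.3],ORI)
print(get_state()['clock'])
p,d=capture("top");cv2.imwrite("pics/t3.png",cv2.cvtColor(p,4));cv2.imwrite("pics/t3c.png",cv2.resize(cv2.cvtColor(p,4)[165:290,200:400],None,fx=4,fy=4,interpolation=2))
np.save("t3.npy",d)
p,d=capture("side");cv2.imwrite("pics/s3.png",cv2.cvtColor(p,4))
E
```

```text
False
False
15.5833 [ 0.59976411 -0.11571492  0.03700308] [[ 0.0549875  -0.11091678]] [ 0.17404534  1.83904076 -1.07918189]
18.8167
```

View pics/t3c.png

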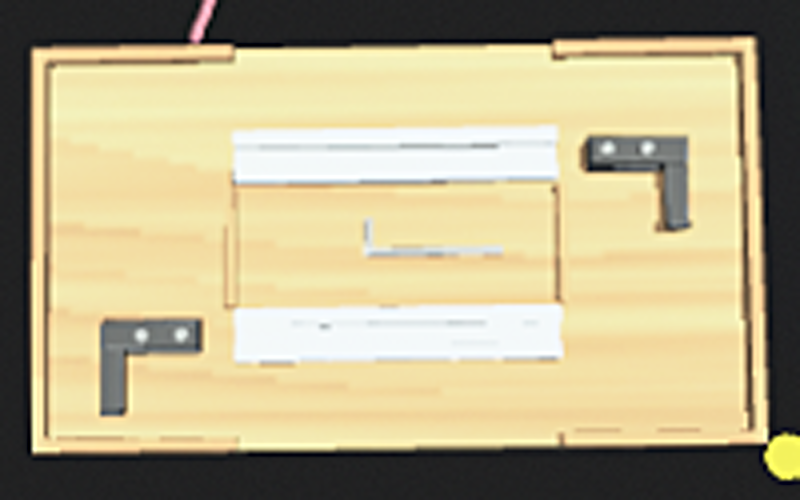

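View pics/s3.png

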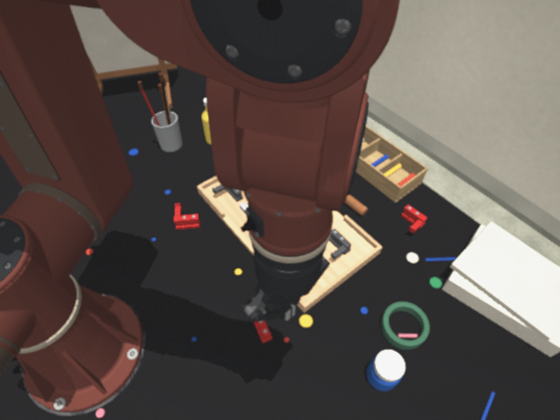

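View pics/t3.png

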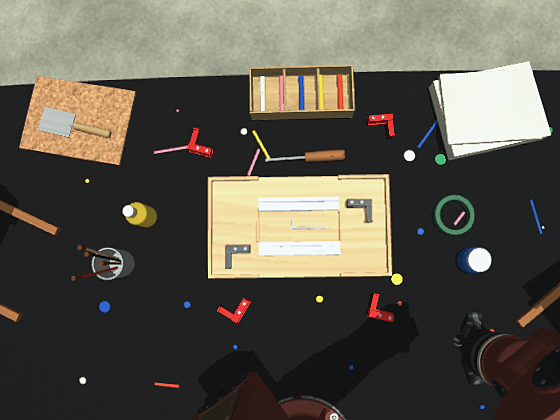

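The top view shows both brackets upright in their trays (crop: left bar 101–202 px, right bar 586–688 px). Nothing else has moved. Computing positions, then handing in.

```bash
python3 - <<'E'
from h import *
np.set_printoptions(precision=4,suppress=True)
T=lambda l:(np.array(l,float)+.5)/4-.5+[200,165]
print(B(onplane("top",T([(103,335),(201,334),(588,151),(687,150)]),.046)))
a,b=[cv2.imread(f"pics/t{i}.png") if i else cv2.imread("pics/top0.png") for i in(0,3)]
m=(cv2.absdiff(a,b).max(2)>50); ys,xs=np.nonzero(m[:300]); print("changed px outside board:",[(x,y) for x,y in zip(xs,ys) if not(205<x<393 and 172<y<282)][:10])
sleep(.5); s=get_state();print(s['clock'],s['wrist_force'],np.abs(s['joint_velocities']).max())
job_done()
E
```

```text
[[-0.0547  0.1784]
 [-0.0547  0.1189]
 [ 0.0535 -0.1172]
 [ 0.0533 -0.1776]]
changed px outside board: []
19.4167 [-0.1663  0.6609  0.5454] 0.002225553345371636
the job is handed in; nothing more can be done
```

Both brackets are in their trays and the job is handed in, at 19.4 s on the robot's clock. I pushed each one along its rail with the closed fingers against the flat end of its bar: the near, left-hand bracket out to the left and the far, right-hand one out to the right. I then backed off and moved the arm away.

**Before moving:** the heights I triangulated for the bracket tops were 46 to 47 mm, close to the 48 mm in the text.

**Final checks:**
- **Positions:** in the last top picture the left bracket's centre is at board y ≈ +0.149 m and the right one's at ≈ −0.147 m. The limit is 0.128 m, so both are clear of the rail ends and inside the rims. They stand upright and were never lifted.
- **Other things:** comparing the top pictures from start and end showed nothing changed on the table outside the board down to image row 300, which covers all the loose things there. The hex key also looks unmoved.
- **Forces:** the wrist force read under 2 N at the end of each push, and neither push reached its 20 N stop.

No check failed or disagreed. The arm partly blocked the last side view, so the final positions come from the top camera alone, using an assumed height of 46 mm.

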